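# Build the column of board cases on the index table

## Task

Turn the index table by its handle until the started column (the grey case) clicks in at the red mark at the front, and stack the blue, white and orange cases on it in any order, squarely, so that their edges line up all the way up the column. Fragile boards are inside: keep the cases level, set them down gently and never let one fall, and leave everything else on the bench standing where it is.

Things in the scene. Friction and masses are not known exactly. Their poses are not given: they have to be found in the camera images.
- dial (a joint): turn (rad) of the index table, a round plate turned by hand. 0 = the started column is at the red mark; grows as the plate turns clockwise seen from above. A spring plunger clicks in at notches at 0, 1.05 and 2.09 once the plate is within 0.06 of one; about 5 N at the handle takes it in or out. It stays where it is left between them. Stops at -0.12 and 2.22. Starts between 0.75 and 2.2.
- index_base: fixed base of the index table; origin on the bench under the plate's vertical axis; -x points from there to the red mark on the plunger block, 176 mm from the axis and 42 mm high, on the robot's side. The plate is aluminium, 310 mm across, its upper face 45 mm above the bench.
- column_top (a point): middle of the top face of the first case of the column: grey lid, 114 x 60 mm, 40 mm high, held fast in its nest on the plate, centre 100 mm from the plate's axis; its top is 85 mm above the bench. x along its 114 mm length (lies tangentially), y across the width (radially), z up. Turns with the plate.
- handle (a point): index handle: upright steel post, 17 mm diameter, fixed on the plate 130 mm from its axis, with a black ball knob 25 mm across, its top 120 mm above the bench. This point is on the post 80 mm above the bench. Seen from above it stands 75 degrees counter-clockwise round the plate from the first case.
- pot_white (a point): white pot with a black lid, fixed on the plate, 51 mm across, 100 mm from the plate's axis; this point is the middle of its top, 97 mm above the bench.
- pot_amber (a point): amber pot with a black lid, fixed on the plate, 51 mm across, 100 mm from the plate's axis; this point is the middle of its top, 97 mm above the bench.
- blue_mid (a point): closed hinged case, dark body, a blue lid, 114 x 60 mm, 40 mm high, flat top, about 0.35 kg. Latches and hinges stand 3 mm proud of the long sides 28 to 48 mm from their middle; between them the sides are plain. This point is its centre, half-way up; x along the 114 mm length, y across the width, z up. Stands on the bench.
- white_mid (a point): closed hinged case, dark body, a white lid, 114 x 60 mm, 48 mm high, flat top, about 0.35 kg. Latches and hinges stand 3 mm proud of the long sides 28 to 48 mm from their middle; between them the sides are plain. This point is its centre, half-way up; x along the 114 mm length, y across the width, z up. Stands on the bench, the orange case on its lid.
- orange_mid (a point): closed hinged case, dark body, an orange lid, 114 x 60 mm, 36 mm high, flat top, about 0.35 kg. Latches and hinges stand 3 mm proud of the long sides 28 to 48 mm from their middle; between them the sides are plain. This point is its centre, half-way up; x along the 114 mm length, y across the width, z up. Lies askew on the white case.
- spool_mid (a point): bystander, loose: upright reel of solder with teal flanges, 70 mm across, 60 mm high; this point is its middle.
- solvent_mid (a point): bystander, loose: white solvent bottle with a blue cap, 60 mm across, 135 mm high; this point is its middle.
- tip_cleaner_mid (a point): bystander, loose: black pot with brass wool, 76 mm across, 66 mm high at the wool; this point is its middle.
- swabs_mid (a point): bystander, loose: white can with a blue label, 66 mm across, 85 mm high; this point is its middle.
- part_tray_mid (a point): bystander, loose: black open parts tray with compartments, 160 x 100 x 25 mm; this point is its middle.
- brush_mid (a point): bystander, loose: cleaning brush lying on the bench, about 180 mm long; this point is its middle.
There are look-alikes about, which are no part of the job. Leave any turquoise look-alike of the part that bears white_mid alone.

How it is judged:
By the outcome, as a careful person would: the job done as asked, in the order asked, and still so for the second after the job is handed in, with the robot touching nothing.
It also fails if it takes over 72 s, if anything falls off the work surface, if the arm or the gripper's body presses on something with over 40 N, if the wrist force passes 120 N, or if a joint passes its speed limit or range.

## Robot

A 6-joint arm with a two-finger parallel gripper is mounted at the origin on the work surface. World frame = base frame: x ahead of the robot, y to its left, z up, the work surface at z = 0. Lengths are in mm, angles in rad, forces in N, time in s.
With the tool pointing down it reaches from about 350 to 975 mm from the base axis. Payload 7.1 kg.
Tool frame: the origin (TCP) lies midway between the tips of the shut fingers; the grasp point (between the pads) lies 19 mm behind it (ctrl.grasp_offset is the distance from the TCP to the grasp point, in mm); z points along the fingers, y is the line along which they close (so a half turn about z gives the same grasp; the last joint's range is limited). The gripper opens to 88 mm and grips with 3 to 60 N. Pads are 20 mm wide; open, the fingers measure 115 mm over their backs; the gripper's body (75 mm by 178 mm) begins 61 mm behind the grasp point.
Start: joints at [1.086, 0.423, 1.63, -0, 1.089, -0.019], TCP at [280.678, 558.412, 222.675] pointing down, gripper open.
Joint ranges: [-3, 3], [-0.9, 2.11], [0.09, 2.58], [-1.31, 4.45], [0.11, 2.69], [-2.54, 2.54]. Speed limits (rad/s): [2.39, 2.39, 3.01, 3.14, 3.14, 3.14].

## Interface

Orientations are given as a rotation vector (axis times angle).
In Python, from workcell import ctrl gives the robot as it stands. The module is installed in compiled form; this text tells all that it offers.
- The arm moves only by the tool servo_tool, never from a script. Its argument "rows" is a list of rows, each a list of 7 numbers: the turn, a rotation vector about the tool's x, y, z as a fraction of full scale, then the shift along the tool's x, y, z as a fraction of full scale, then the finger opening in mm, from 0 to 87.8. A call has 1 to 10 rows; each row is the pose to reach, as a shift and turn from the pose commanded when the call began, along the tool's axes at that moment; what a row does not reach only later rows make up. Full scale, the value 1, is 20 cm for a shift and 1.5 rad for a turn. A row lasts 1/8 s, in which the tool goes at most 62.5 mm and 10.7 degrees, less where a joint would pass 70% of its speed; a pose out of reach is approached as far as the arm can. A call with a number of a shift or a turn outside -1 to 1 is refused whole. A call with a gripper value outside its range is refused whole. The fingers move at their own pace and stop on an object; the grip force is fixed at half the most. Time passes only in rows, so rows that repeat a pose let the fingers close. It gives the time, the measured TCP pose, the force, the opening and the grip force at its end, in the units of the state.
- ctrl.get_obs(): the state, without advancing time (a new reading comes with each control period).
- ctrl.get_image(name): name is "scene" or "side" or "wrist"; returns (picture, depth): 384x512x3 uint8, red, green, blue; 384x512 float32, mm along the optical axis (not along the pixel's ray), 0 where there is no reading.
- ctrl.camera_info(name): a dict with "intrinsics" (3x3 intrinsics, pixels), "k1" (the pictures are not rectified: a ray, as slopes to the right and down, at radius r is drawn at 1 + k1 r^2 times it, then the intrinsics apply), "R" (3x3) and "t" (3): a world point X has camera coordinates R X + t. Camera axes: x right, y down, z forward; pixel columns grow to the right and rows downward; lengths in mm; the calibration is good to about 2 mm. A picture is of the moment at which its call begins: read the wrist's pose just before it. camera_info takes no time and is no camera call; for the wrist camera it gives the pose at the moment of the call.
- ctrl.close_job(): hands the job in; it is judged then, once.
The state is a dict: "t": time; "qpos": joint angles; "qvel": joint speeds; "joint_torque": joint torques, N m; "ee_pos": TCP position; "orientation": TCP orientation; "ft_force": force on the tool from outside, world axes, zero at the start; "moment": the same for the moment, N m; "width": finger opening in mm; "grasp_force": force on a finger pad.
Only numpy, scipy, OpenCV 4.12 (cv2) and the standard library are available. Lean on these libraries where they do the work, as an engineer would, in place of code of your own. Each camera call takes 0.05 s, during which the arm holds its last target. There are 200 camera calls.

## Working session

There is one attempt and no reset: what is moved stays moved. The work goes in short steps, Python scripts to look and compute and a tool call to move; the robot and the scene stay as the last step left them, time stands still between calls to the robot, and variables do not carry over. Pictures are saved under pics/ and viewed, at most 10 in all, crops included, and the job is handed in when it is done.

Besides the shell and the picture viewer there is one more tool, called after "Emit:" as name([rows], argument=value, ...), one row to a line, values as JSON. servo_tool: Moves the arm, as the interface text tells. Its arguments: {"type":"object","properties":{"rows":{"type":"array","items":{"type":"array","items":{"type":"number"}}}},"required":["rows"]}

```bash
mkdir -p pics
cat > h.py <<'E'
import numpy as np, cv2
from workcell import ctrl
from scipy.spatial.transform import Rotation as Ro
def grab(n,f=None):
    c=ctrl.camera_info(n); p,d=ctrl.get_image(n)
    if f: cv2.imwrite('pics/'+f,p[:,:,::-1])
    return p,d,c
def rays(uv,c):
    K=np.array(c['intrinsics']);uv=np.atleast_2d(np.float64(uv))
    a=(uv-[K[0,2],K[1,2]])/[K[0,0],K[1,1]]
    s=a.copy()
    for _ in range(20): s=a/(1+c['k1']*(s**2).sum(1,keepdims=True))
    return np.c_[s,np.ones(len(s))]
def plane(uv,c,z):
    R=np.array(c['R']);t=np.array(c['t']).ravel();o=-R.T@t
    w=rays(uv,c)@R
    return o+w*((z-o[2])/w[:,2])[:,None]
def pts(uv,d,c):
    uv=np.atleast_2d(uv);R=np.array(c['R']);t=np.array(c['t']).ravel()
    z=d[uv[:,1].astype(int),uv[:,0].astype(int)]
    return (rays(uv,c)*z[:,None]-t)@R
def cloud(d,c):
    v,u=np.mgrid[:384,:512]
    P=pts(np.c_[u.ravel(),v.ravel()],d,c).reshape(384,512,3);P[d==0]=np.nan
    return P
E
python3 - <<'E'
from h import *
for n in ['scene','side']:
    p,d,c=grab(n); np.savez(n+'.npz',p=p,d=d); R=np.array(c['R']);print(n,-R.T@np.array(c['t']).ravel(),R[2],c['intrinsics'][0][0],c['k1'])
    cv2.imwrite(f'pics/{n}0.png',cv2.resize(p,(800,600))[:,:,::-1])
o=ctrl.get_obs();print(o['t'],o['ee_pos'],o['orientation'],ctrl.grasp_offset)
E
```

```text
scene [1226.7086777   595.69917545  723.81321839] [-0.64695455 -0.48032775 -0.59222889] 348.6171371870211 -0.0705852074867422
side [ 270.7949103  -771.34711459 1058.18893654] [ 0.19640245  0.65195515 -0.73238007] 462.5704379233722 -0.15476881295818812
0.1 [280.46443928 557.98536567 221.98397093] [-7.25040196e-01 -3.05645308e+00  2.05708435e-03] 18.700000000000003
```

View pics/scene0.png

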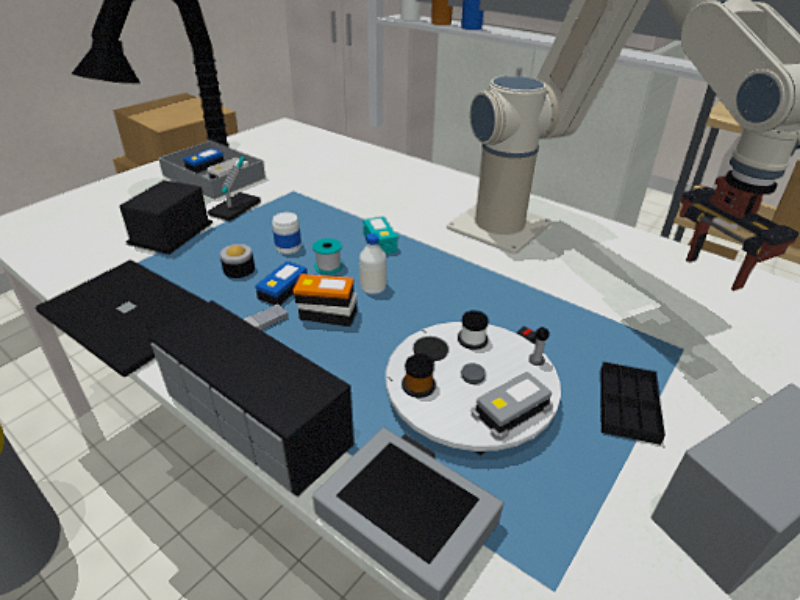

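View pics/side0.png

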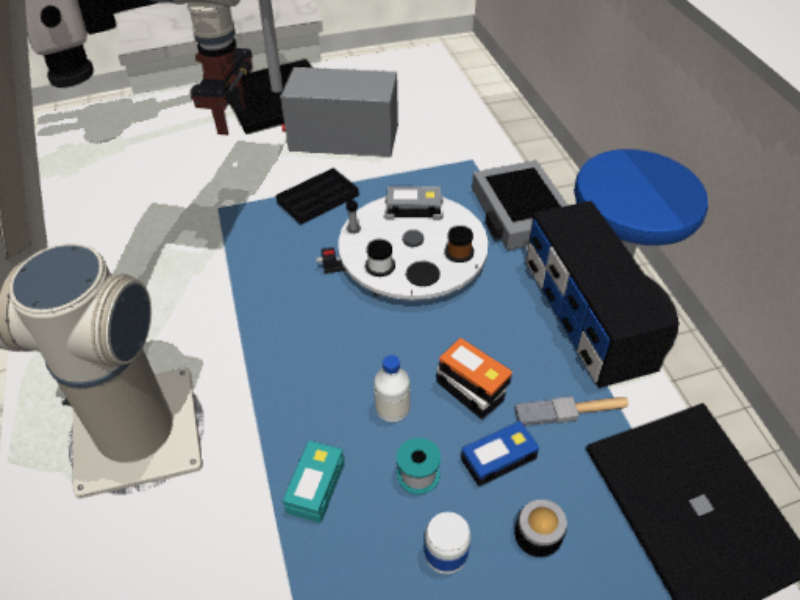

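Candidates (800x600 views):
- **Blue case:** the bench one is at scene (282,282) and side (500,452). The look-alike in the grey bin is at scene (205,157), and the blue stool and cap are not cases.
- **White case:** under the orange one at scene (325,310). The turquoise look-alike is at scene (380,232) and side (315,480).
- **Orange case:** scene (325,290), side (475,368).
- **Grey column:** scene (515,400), side (413,198). The handle is at scene (540,345), side (352,215), and the red mark at scene (527,333).

I choose the blue case on the bench mat and the orange-on-white pile.

```bash
cat >> h.py <<'E'
def lid(p,P,hr,smin,zr,box,vmin=70):
    "mask by hue + height, return the filled top-face points rect in world xy"
    hsv=cv2.cvtColor(p,cv2.COLOR_RGB2HSV);H,S,V=cv2.split(hsv)
    m=(H>=hr[0])&(H<=hr[1])&(S>=smin)&(V>=vmin)
    with np.errstate(invalid='ignore'):
        m&=(P[...,2]>zr[0])&(P[...,2]<zr[1])&(P[...,0]>box[0])&(P[...,0]<box[1])&(P[...,1]>box[2])&(P[...,1]<box[3])
    return m
def rect(xy):
    (c,(w,h),a)=cv2.minAreaRect(np.float32(xy))
    if w<h: w,h,a=h,w,a+90
    return np.round(c,1),round(w,1),round(h,1),round((a+90)%180-90,1)
E
python3 - <<'E'
from h import *
for n in ['scene','side']:
    z=np.load(n+'.npz');p,d=z['p'],z['d'];c=ctrl.camera_info(n);P=cloud(d,c)
    s=.64
    q={'scene':dict(blue=(270,280),orange=(340,283),grey=(530,385),hub=(473,373),knob=(543,333),red=(527,331),potw=(474,318),pota=(420,362),spool=(327,243),bottle=(374,238),mat=(350,420)),
       'side':dict(blue=(470,460),orange=(485,350),grey=(405,190),hub=(413,238),knob=(352,205),red=(327,254),potw=(380,248),pota=(460,235),spool=(400,450),bottle=(391,362),mat=(300,350))}[n]
    for k,v in q.items(): print(n,k,np.round(pts([[v[0]*s,v[1]*s]],d,c)[0]))
    for k,hr,sm,zr in [('blue',(105,125),150,(25,60)),('orange',(5,20),150,(70,100))]:
        m=lid(p,P,hr,sm,zr,(300,1000,-400,300))
        n_,l,st,_=cv2.connectedComponentsWithStats(m.astype('uint8'))
        for i in range(1,n_):
            if st[i,4]>60:
                X=P[l==i];print(k,st[i],'z',np.round(np.percentile(X[:,2],[5,50,95]),1),rect(X[X[:,2]>np.percentile(X[:,2],50)-4][:,:2]))
E
```

```text
scene blue [ 614. -233.   38.]
scene orange [569. -60.  82.]
scene grey [589. 384.  84.]
scene hub [598. 282.  56.]
scene knob [491. 354. 116.]
scene red [415. 296.  41.]
scene potw [509. 225.  96.]
scene pota [669. 217.  96.]
scene spool [ 441. -224.   57.]
scene bottle [453. -66. 134.]
scene mat [816. 191.  64.]
blue [175 147  17  11 102] z [27.2 39.6 49.7] (array([ 465.8, -343.1]), 62.8, 25.9, -47.5)
blue [163 167  34  23 282] z [29.8 38.7 41.2] (array([ 586.1, -225.1]), 118.4, 59.5, 8.7)
orange [188 175  38  16 345] z [72.6 82.5 85.1] (array([592.2, -84.4]), 113.4, 61.7, -58.8)
side blue [ 531. -236.   37.]
side orange [647.  -5.   1.]
side grey [610. 392.  84.]
side hub [591. 271.  56.]
side knob [481. 332. 122.]
side red [413. 287.  46.]
side potw [508. 219.  98.]
side pota [668. 208.  99.]
side spool [ 426. -199.   61.]
side bottle [446. -82. 135.]
side mat [316.  93.   3.]
blue [296 270  49  36 641] z [33.8 39.9 43.9] (array([ 585.8, -230.2]), 113.8, 60.5, 11.2)
blue [272 349  28  16 128] z [26.1 39.6 52.5] (array([ 439., -382.]), 60.6, 22.6, -26.6)
orange [282 217  46  37 603] z [77.1 83.8 87.5] (array([590.5, -90.1]), 113.5, 60.5, -57.8)
```

The blue and orange lids agree to about 5 mm across the two views, at heights 39 and 83. Next is a closer wrist look at the dial.

```bash
cat >> h.py <<'E'
def pose():
    o=ctrl.get_obs();return np.array(o['ee_pos']),Ro.from_rotvec(o['orientation'])
def down(yaw):
    "tool down, tool y along yaw (deg)"
    a=np.radians(yaw);y=np.array([np.cos(a),np.sin(a),0]);z=np.array([0,0,-1.]);return Ro.from_matrix(np.c_[np.cross(y,z),y,z])
def row(p,yaw,start=None):
    "shift/turn row (fractions) from start pose (default: the current) to TCP p, yaw"
    p0,R0=start or pose()
    return np.round(np.r_[(R0.inv()*down(yaw)).as_rotvec()/1.5, R0.inv().apply(np.array(p,float)-p0)/200],3).tolist()
def yaw():
    y=pose()[1].as_matrix()[:,1];return np.degrees(np.arctan2(y[1],y[0]))
E
python3 - <<'E'
from h import *
c=ctrl.camera_info('wrist');R=np.array(c['R']);t=np.array(c['t']).ravel();p,T=pose()
print('cam in tool',T.inv().apply(-R.T@t-p),'axis in tool',T.inv().apply(R[2]),'x',T.inv().apply(R[0]),c['intrinsics'][0][0],yaw(),p)
print(row([500,300,300],64),row([560,300,300],64))
E
```

```text
cam in tool [ 7.80311437e+01  9.10097163e-02 -1.60854925e+02] axis in tool [-0.28450865 -0.00097183  0.95867298] x [1.11723658e-04 9.99999446e-01 1.04687544e-03] 297.01371098866474 63.310349700186265 [280.46443928 557.98536567 221.98397093]
[-0.001, -0.0, -0.008, -1.56, -0.66, -0.389] [-0.001, -0.0, -0.008, -1.828, -0.525, -0.389]
```

Emit:
servo_tool([
  [0,0,0,-0.85,-0.3,-0.4,60],
  [0,0,0,-0.85,-0.3,-0.4,60],
  [0,0,0,-0.85,-0.3,-0.4,60],
  [0,0,0,-0.85,-0.3,-0.4,60],
  [0,0,0,-0.85,-0.3,-0.4,60],
])

```text
t: 0.72
ee_pos: [405.7, 428.2, 302.4]
orientation: [-0.727, -3.056, -0.0]
ft_force: [0.2, 0.4, -0.1]
width: 60.0
grasp_force: 0.0
```

Emit:
servo_tool([
  [0,0,0,-0.7,-0.36,0,60],
  [0,0,0,-0.7,-0.36,0,60],
  [0,0,0,-0.7,-0.36,0,60],
  [0,0,0,-0.7,-0.36,0,60],
  [0,0,0,-0.7,-0.36,0,60],
])

```text
t: 1.35
ee_pos: [497.2, 302.5, 301.8]
orientation: [-0.723, -3.056, 0.001]
ft_force: [0.6, 0.9, -0.5]
width: 60.4
grasp_force: 0.0
```

Run:
```python
from h import *
print(pose()[0],yaw(),ctrl.get_obs()['width'])
p,d,c=grab('wrist','w1.png');np.savez('w1.npz',p=p,d=d,R=c['R'],t=c['t'])
```

```text
[497.19148099 302.54070455 301.8012877 ] 63.384055658971455 60.35072895422389
```

View pics/w1.png

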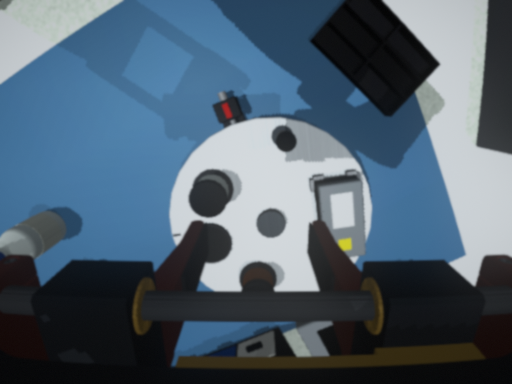

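Wrist picture: the knob is at (284,138), red mark (228,108), hub (271,223), grey case (340,215) and white pot (212,193). Now I'll compute the geometry.

Run:
```python
from h import *
z=np.load('w1.npz');p,d=z['p'],z['d'];c=ctrl.camera_info('wrist');c['R'],c['t']=z['R'],z['t']
P=cloud(d,c);hsv=cv2.cvtColor(p,cv2.COLOR_RGB2HSV);H,S,V=cv2.split(hsv)
def cen(m,box):
    b=np.zeros(m.shape,bool);x0,x1,y0,y1=box;b[y0:y1,x0:x1]=1;v,u=np.nonzero(m&b);return np.array([[u.mean(),v.mean()]]),len(u),(u,v)
uv,n,_=cen(((H<8)|(H>172))&(S>150)&(V>80),(205,250,90,130));R=plane(uv,c,42)[0];print('red',uv,n,R,pts(uv,d,c))
uv,n,_=cen((V<80),(268,300,122,156));print('knob',uv,n,plane(uv,c,107.5)[0],np.nanpercentile(P[130:146,276:294,2],[5,50,95]))
# plate points: bright at z 45, outer rim circle fit
m=(np.abs(P[...,2]-45)<6)&(V>120)&(S<60)
v,u=np.nonzero(m);sel=(u>150)&(u<390)&(v>100)&(v<300)
hull=cv2.convexHull(np.c_[u[sel],v[sel]].astype(np.int32))[:,0]
X=plane(hull,c,45);ok=np.ones(len(X),bool)
for _ in range(4):
    A=np.c_[2*X[ok,:2],np.ones(ok.sum())];s=np.linalg.lstsq(A,(X[ok,:2]**2).sum(1),rcond=None)[0];r=np.sqrt(s[2]+s[0]**2+s[1]**2)
    e=np.linalg.norm(X[:,:2]-s[:2],axis=1)-r;ok=np.abs(e)<4
print('plate',s[:2],r,ok.sum(),len(X), 'z',np.nanmedian(P[m][:,2]))
uv,n,_=cen((V<110),(252,292,203,243));print('hub',uv,n,plane(uv,c,56)[0])
g=(np.abs(P[...,2]-85)<8);g[:, :310]=0;g[:150]=0;g[270:]=0;g[:,375:]=0
X=P[g];print('grey',rect(X[:,:2]),np.median(X[:,2]),np.median(X[:,:2],axis=0))
C=s[:2];print('mark ang',np.degrees(np.arctan2(*(R[:2]-C)[::-1])),np.linalg.norm(R[:2]-C))
```

```text
red [[226.58333333 109.91666667]] 96 [417.09830535 294.28374624  42.        ] [[417.1338314  294.42841533  43.40502578]]
knob [[284.49874055 138.60453401]] 397 [479.00859817 346.97863103 107.5       ] [ 47.20699398 115.12613848 119.24899002]
plate [590.21913944 277.13287685] 153.28138295047756 46 47 z 43.904530221595515
hub [[270.80369128 222.51510067]] 596 [588.89627177 277.83685014  56.        ]
grey (array([621.4, 371. ]), 113.7, 61.6, -17.3) 83.84264728468949 [608.85082853 376.4893064 ]
mark ang 174.3422385702195 173.96831756400053
```

Plate centre is (589.7, 277.4), the mark lies at 174.3°, and the handle is at 147.8° with r=130.8. The column is at 72.8°, so the dial reads about 1.77 and the handle must sweep +101.5°. Heights and radii agree with the text.

Run:
```python
from h import *
print(ctrl.get_obs()['qpos'],row([479,347,150],57.8))
```

```text
[ 5.26206078e-01  2.79008564e-01  1.64879318e+00  4.93035868e-04
  1.21493709e+00 -5.80810638e-01] [-0.001, -0.001, 0.065, 0.18, 0.158, 0.76]
```

Emit:
servo_tool([
  [0,0,0.11,0.18,0.158,0.1,60],
  [0,0,0.214,0.18,0.158,0.2,60],
  [0,0,0.214,0.18,0.158,0.48,60],
  [0,0,0.214,0.18,0.158,0.76,60],
  [0,0,0.214,0.18,0.158,0.76,60],
])

```text
t: 2.02
ee_pos: [476.6, 345.1, 146.8]
orientation: [-1.199, -2.898, 0.012]
ft_force: [0.5, -0.5, 1.9]
width: 60.4
grasp_force: 0.0
```

Run:
```python
from h import *
print(pose()[0],yaw(),row([479,347,62],45))
```

```text
[476.62839177 345.08209416 146.77719891] 45.0428210737367 [-0.006, -0.001, 0.0, -0.002, 0.019, 0.424]
```

Emit:
servo_tool([
  [0,0,0,0,0.018,0.2,60],
  [0,0,0,0,0.018,0.42,60],
  [0,0,0,0,0.018,0.42,40],
  [0,0,0,0,0.018,0.42,20],
  [0,0,0,0,0.018,0.42,5],
  [0,0,0,0,0.018,0.42,5],
  [0,0,0,0,0.018,0.42,5],
  [0,0,0,0,0.018,0.42,5],
])

```text
t: 3.02
ee_pos: [483.7, 348.9, 68.4]
orientation: [1.204, 2.9, 0.004]
ft_force: [-1.0, 1.0, 7.5]
width: 23.8
grasp_force: 30.0
```

Run:
```python
from h import *
o=ctrl.get_obs();p,T=pose();print(p,yaw(),o['width'],o['grasp_force'],o['ft_force'])
C=np.array([589.7,277.4]);v=p[:2]-C;print(np.linalg.norm(v),np.degrees(np.arctan2(v[1],v[0])))
for a0,a1,y0,y1 in [(147.8,198,45,85),(198,249.3,85,125)]:
    st=(np.r_[C+130*np.array([np.cos(np.radians(a0)),np.sin(np.radians(a0))]),62],down(y0))
    for f in np.linspace(0,1,10)[1:]:
        a=np.radians(a0+f*(a1-a0));print(row(np.r_[C+130*np.array([np.cos(a),np.sin(a)]),62],y0+f*(y1-y0),st))
```

```text
[483.74835182 348.94480442  68.40829288] 44.89969986540338 23.76242701970571 30.000861883163452 [-1.00548885  0.97035241  7.53779966]
127.84526112616172 145.97045641540782
[0.0, 0.0, -0.052, -0.017, -0.061, 0.0]
[0.0, 0.0, -0.103, -0.04, -0.12, 0.0]
[0.0, 0.0, -0.155, -0.068, -0.176, 0.0]
[0.0, 0.0, -0.207, -0.102, -0.23, 0.0]
[0.0, 0.0, -0.259, -0.141, -0.28, 0.0]
[0.0, 0.0, -0.31, -0.185, -0.326, 0.0]
[0.0, 0.0, -0.362, -0.232, -0.367, 0.0]
[0.0, 0.0, -0.414, -0.284, -0.404, 0.0]
[0.0, 0.0, -0.465, -0.339, -0.435, 0.0]
[0.0, 0.0, -0.052, -0.028, -0.058, 0.0]
[0.0, 0.0, -0.103, -0.062, -0.113, 0.0]
[0.0, 0.0, -0.155, -0.101, -0.165, 0.0]
[0.0, 0.0, -0.207, -0.145, -0.212, 0.0]
[0.0, 0.0, -0.259, -0.194, -0.255, 0.0]
[0.0, 0.0, -0.31, -0.246, -0.292, 0.0]
[0.0, 0.0, -0.362, -0.302, -0.325, 0.0]
[0.0, 0.0, -0.414, -0.361, -0.351, 0.0]
[0.0, 0.0, -0.465, -0.422, -0.372, 0.0]
```

The grip is on the knob's underside (width 23.8), so I'll open, go lower and close on the post.

Emit:
servo_tool([
  [0,0,0,0,0,0,50],
  [0,0,0,0,0,0.02,50],
  [0,0,0,0,0,0.045,50],
  [0,0,0,0,0,0.045,20],
  [0,0,0,0,0,0.045,5],
  [0,0,0,0,0,0.045,5],
  [0,0,0,0,0,0.045,5],
])

```text
t: 3.9
ee_pos: [483.1, 348.2, 57.7]
orientation: [1.204, 2.901, 0.0]
ft_force: [0.7, 0.3, -1.1]
width: 23.6
grasp_force: 30.0
```

Run:
```python
from h import *
o=ctrl.get_obs();p,T=pose();print(p,yaw(),o['width'],o['grasp_force'],o['ft_force'])
C=np.array([589.7,277.4]);v=p[:2]-C;print(np.linalg.norm(v),np.degrees(np.arctan2(v[1],v[0])))
```

```text
[483.13061358 348.23863013  57.71570622] 44.92467409957791 23.64756218448425 29.999940991401672 [ 0.66379581  0.29662093 -1.07241962]
127.96540797957952 146.38728323565408
```

Emit:
servo_tool([
  [0,0,-0.052,-0.017,-0.061,0,5],
  [0,0,-0.103,-0.04,-0.12,0,5],
  [0,0,-0.155,-0.068,-0.176,0,5],
  [0,0,-0.207,-0.102,-0.23,0,5],
  [0,0,-0.259,-0.141,-0.28,0,5],
  [0,0,-0.31,-0.185,-0.326,0,5],
  [0,0,-0.362,-0.232,-0.367,0,5],
  [0,0,-0.414,-0.284,-0.404,0,5],
  [0,0,-0.465,-0.339,-0.435,0,5],
  [0,0,-0.465,-0.339,-0.435,0,5],
])

```text
t: 5.15
ee_pos: [468.9, 237.8, 57.8]
orientation: [-0.141, -3.138, 0.002]
ft_force: [-1.1, -3.7, 1.8]
width: 23.4
grasp_force: 30.0
```

Run:
```python
from h import *
o=ctrl.get_obs();p,T=pose();print(p,yaw(),o['width'],o['grasp_force'],o['ft_force'],o['qpos'][5])
C=np.array([589.7,277.4]);v=p[:2]-C;a0=np.degrees(np.arctan2(v[1],v[0]));print(np.linalg.norm(v),a0)
y0=yaw()
for f in np.linspace(0,1,10)[1:]:
        a=np.radians(a0+f*(249.3-a0%360));print(row(np.r_[C+130*np.array([np.cos(a),np.sin(a)]),p[2]],y0+f*(125-y0)))
```

```text
[468.90690748 237.82801066  57.78844113] 84.86559103804656 23.3741066837063 29.999746084213257 [-1.13184927 -3.70208699  1.76701719] -1.0330194175472927
127.10984832269806 -161.86113037499535
[-0.001, -0.0, -0.052, -0.015, -0.064, 0.0]
[-0.001, -0.0, -0.104, -0.049, -0.118, 0.0]
[-0.001, -0.0, -0.156, -0.088, -0.17, 0.0]
[-0.001, -0.0, -0.208, -0.132, -0.217, 0.0]
[-0.001, -0.001, -0.259, -0.181, -0.259, 0.0]
[-0.001, -0.001, -0.311, -0.233, -0.296, 0.0]
[-0.001, -0.001, -0.363, -0.289, -0.328, 0.0]
[-0.001, -0.001, -0.415, -0.348, -0.355, 0.0]
[-0.001, -0.001, -0.467, -0.409, -0.375, 0.0]
```

Emit:
servo_tool([
  [0,0,-0.052,-0.026,-0.058,0,5],
  [0,0,-0.103,-0.06,-0.113,0,5],
  [0,0,-0.155,-0.098,-0.165,0,5],
  [0,0,-0.207,-0.141,-0.212,0,5],
  [0,0,-0.259,-0.19,-0.255,0,5],
  [0,0,-0.31,-0.242,-0.292,0,5],
  [0,0,-0.362,-0.297,-0.325,0,5],
  [0,0,-0.414,-0.355,-0.351,0,5],
  [0,0,-0.465,-0.415,-0.37,0,5],
  [0,0,-0.465,-0.415,-0.37,0,5],
])

```text
t: 6.4
ee_pos: [546.6, 157.2, 57.9]
orientation: [-0.939, 2.996, -0.002]
ft_force: [3.8, -6.7, -0.8]
width: 23.5
grasp_force: 30.0
```

Run:
```python
from h import *
o=ctrl.get_obs();p,T=pose();print(p,yaw(),o['width'],o['grasp_force'],o['ft_force'],o['qpos'][5])
C=np.array([589.7,277.4]);v=p[:2]-C;a0=np.degrees(np.arctan2(v[1],v[0]));print(np.linalg.norm(v),a0%360)
p,d,c=grab('scene');R=P=cloud(d,c)
with np.errstate(invalid='ignore'): g=(np.abs(P[...,2]-85)<5)&(np.abs(P[...,0]-490)<70)&(np.abs(P[...,1]-287)<90)
print(g.sum(),rect(P[g][:,:2]))
```

```text
[546.63928476 157.17157675  57.86067224] 124.78450237109881 23.464237388113503 29.99958336353302 [ 3.80986434 -6.70798992 -0.76791603] -1.9167221780272015
127.70708263583322 250.29463251626981
548 (array([495.2, 289.9]), 114.3, 61.9, 83.4)
```

Emit:
servo_tool([
  [0,0,0,0,0,0,40],
  [0,0,0,0,0,0,50],
  [0,0,0,0,0,0,50],
  [0,0,0,0,0,-0.25,50],
  [0,0,0,0,0,-0.5,50],
  [0,0,0,0,0,-0.85,50],
  [0,0,0,0,0,-0.85,50],
])

```text
t: 7.32
ee_pos: [547.7, 158.5, 232.5]
orientation: [-0.938, 2.989, -0.0]
ft_force: [-0.2, -0.6, -0.2]
width: 50.2
grasp_force: 0.0
```

Run:
```python
from h import *
print(row([550,290,235],85))
```

```text
[0.0, 0.006, 0.463, -0.385, 0.533, -0.011]
```

Emit:
servo_tool([
  [0,0,0.12,-0.1,0.13,-0.01,80],
  [0,0,0.24,-0.2,0.27,-0.01,80],
  [0,0,0.36,-0.3,0.4,-0.01,80],
  [0,0,0.463,-0.385,0.533,-0.01,80],
  [0,0,0.463,-0.385,0.533,-0.01,80],
  [0,0,0.463,-0.385,0.533,-0.01,80],
])

```text
t: 8.07
ee_pos: [546.9, 288.5, 228.6]
orientation: [-0.132, -3.137, 0.002]
ft_force: [-0.6, -0.2, 1.0]
width: 79.9
grasp_force: 0.0
```

Run:
```python
from h import *
print(pose()[0],yaw())
p,d,c=grab('wrist','w2.png');np.savez('w2.npz',p=p,d=d,R=c['R'],t=c['t'])
P=cloud(d,c);hsv=cv2.cvtColor(p,cv2.COLOR_RGB2HSV);H,S,V=cv2.split(hsv)
v,u=np.nonzero(((H<8)|(H>172))&(S>150)&(V>80));print('red',u.mean(),v.mean(),plane([[u.mean(),v.mean()]],c,42)[0])
with np.errstate(invalid='ignore'): g=(np.abs(P[...,2]-85)<6)&(np.abs(P[...,0]-490)<60)&(np.abs(P[...,1]-287)<80)
print(np.median(P[g][:,2]),rect(P[g][:,:2]))
```

```text
[546.91654792 288.45766672 228.62181494] 85.19450097494806
red 253.47798742138366 53.943396226415096 [417.34401818 294.30066496  42.        ]
83.81261104850724 (array([492.1, 286.6]), 115.0, 60.0, 84.0)
```

View pics/w2.png

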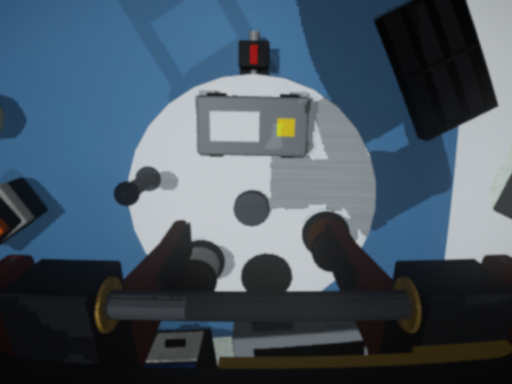

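The column clicked in: its centre is (492,286.6) with long axis 84°, which lines up with the red mark. I'll remeasure the column at the placing yaw (about -6°) on the way to the orange case.

Run:
```python
from h import *
print(row([485,225,232],-0),pose()[0])
```

```text
[-0.001, -0.0, 0.991, 0.283, -0.341, -0.015] [547.13176388 288.16294568 228.89346032]
```

Emit:
servo_tool([
  [0,0,0.12,0.05,-0.05,-0.01,80],
  [0,0,0.24,0.1,-0.1,-0.01,80],
  [0,0,0.36,0.15,-0.15,-0.01,80],
  [0,0,0.48,0.2,-0.2,-0.01,80],
  [0,0,0.6,0.25,-0.25,-0.01,80],
  [0,0,0.72,0.28,-0.3,-0.01,80],
  [0,0,0.84,0.28,-0.34,-0.01,80],
  [0,0,0.96,0.28,-0.34,-0.01,80],
  [0,0,1.0,0.28,-0.34,-0.01,80],
  [0,0,1.0,0.28,-0.34,-0.01,80],
])

```text
t: 9.38
ee_pos: [485.9, 225.2, 231.7]
orientation: [2.238, 2.204, -0.0]
ft_force: [-0.5, -0.6, 0.5]
width: 79.9
grasp_force: 0.0
```

```bash
cat >> h.py <<'E'
def edges(X):
    "rect by 2..98 percentile extents along the principal rectangle axes"
    c,w,h,a=rect(X);t=np.radians(a);A=np.array([[np.cos(t),np.sin(t)],[-np.sin(t),np.cos(t)]])
    q=np.percentile(X@A.T,[1,99],axis=0);return np.round(A.T@q.mean(0),1),np.round(q[1]-q[0],1),a
def top(P,z,box,dz=6):
    with np.errstate(invalid='ignore'): g=(np.abs(P[...,2]-z)<dz)&(P[...,0]>box[0])&(P[...,0]<box[1])&(P[...,1]>box[2])&(P[...,1]<box[3])
    n,l,st,_=cv2.connectedComponentsWithStats(g.astype('uint8'));i=1+st[1:,4].argmax()
    X=P[l==i];return round(float(np.median(X[:,2])),1),rect(X[:,:2]),edges(X[:,:2]),len(X)
E
python3 - <<'E'
from h import *
print(pose()[0],yaw())
p,d,c=grab('wrist','w3.png');np.savez('w3.npz',p=p,d=d,R=c['R'],t=c['t'])
P=cloud(d,c);print(top(P,84.5,(430,550,210,370)))
z=np.load('w2.npz');c['R'],c['t']=z['R'],z['t'];print(top(cloud(z['d'],c),84.5,(430,550,210,370)))
print(row([623,-139,230],32))
E
```

```text
[485.86229799 225.17921947 231.65817832] -0.8705641741479276
(83.8, (array([492.4, 286.8]), 114.4, 61.0, 84.3), (array([492.1, 287.1]), array([110.7,  58.7]), 84.3), 6613)
(83.8, (array([492.1, 286.6]), 115.0, 60.0, 84.0), (array([492. , 286.9]), array([111. ,  57.9]), 84.0), 6536)
[-0.0, 0.0, -0.382, -1.812, 0.712, 0.008]
```

Emit:
servo_tool([
  [0,0,-0.1,-0.25,0.1,0,80],
  [0,0,-0.2,-0.5,0.2,0,80],
  [0,0,-0.3,-0.75,0.3,0,80],
  [0,0,-0.38,-1.0,0.4,0,80],
])

```text
t: 9.93
ee_pos: [563.1, 23.0, 231.7]
orientation: [1.52, 2.749, 0.0]
ft_force: [0.6, 0.4, -0.0]
width: 79.9
grasp_force: 0.0
```

Run:
```python
from h import *
print(row([623,-139,230],32))
```

```text
[0.0, 0.0, 0.001, -0.845, -0.177, 0.009]
```

Emit:
servo_tool([
  [0,0,0,-0.3,-0.06,0,85],
  [0,0,0,-0.6,-0.12,0,85],
  [0,0,0,-0.84,-0.17,0,85],
  [0,0,0,-0.84,-0.17,0,85],
  [0,0,0,-0.84,-0.17,0,85],
])

```text
t: 10.55
ee_pos: [621.7, -135.6, 231.2]
orientation: [-1.528, -2.744, 0.0]
ft_force: [-0.2, 0.0, 0.6]
width: 84.9
grasp_force: 0.0
```

Run:
```python
from h import *
print(pose()[0],yaw())
p,d,c=grab('wrist','w4.png');np.savez('w4.npz',p=p,d=d,R=c['R'],t=c['t'])
P=cloud(d,c);print('orange',top(P,84,(500,680,-180,-10)));print('blue',top(P,39,(500,680,-320,-180)))
print('white rim',top(P,47,(500,680,-180,-10),4))
```

```text
[ 621.66026998 -135.60425124  231.24021394] 31.781912276352326
orange (82.8, (array([590.1, -88.9]), 113.7, 62.6, -57.5), (array([590.6, -88.3]), array([110.6,  58.9]), -57.5), 6518)
blue (39.0, (array([ 586. , -229.1]), 114.0, 60.6, 10.3), (array([ 586. , -228.6]), array([110.8,  58.4]), 10.3), 3736)
white rim (45.8, (array([546.8, -42.4]), 25.1, 2.4, 31.4), (array([546.8, -42.4]), array([24.4,  2.3]), 31.4), 39)
```

View pics/w4.png

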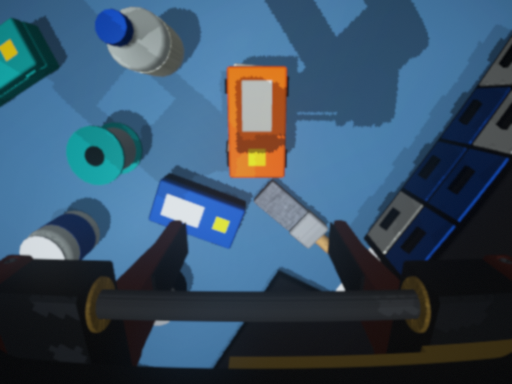

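Picture: orange lid at (258,122), blue case at (198,210), spool at (95,155), bottle at (140,40), turquoise case at the upper left. The choice is confirmed, so I'll grasp orange.

Run:
```python
from h import *
print(row([590.4,-88.5,55],32.5))
```

```text
[-0.0, -0.001, -0.008, 0.279, -0.01, 0.882]
```

Emit:
servo_tool([
  [0,0,-0.008,0.28,-0.01,0,86],
  [0,0,-0.008,0.28,-0.01,0.25,86],
  [0,0,-0.008,0.28,-0.01,0.5,86],
  [0,0,-0.008,0.28,-0.01,0.65,86],
  [0,0,-0.008,0.28,-0.01,0.65,86],
])

```text
t: 11.22
ee_pos: [589.0, -87.5, 99.8]
orientation: [-1.507, -2.751, 0.002]
ft_force: [0.0, 0.4, 0.8]
width: 86.0
grasp_force: 0.0
```

Run:
```python
from h import *
print(pose()[0],row([590.4,-88.5,55],32.5))
```

```text
[589.0440832  -87.49077546  99.7964528 ] [-0.002, -0.002, 0.001, -0.009, 0.004, 0.224]
```

Emit:
servo_tool([
  [0,0,0,-0.007,0.003,0.11,86],
  [0,0,0,-0.007,0.003,0.22,86],
  [0,0,0,-0.007,0.003,0.22,86],
  [0,0,0,-0.007,0.003,0.22,70],
  [0,0,0,-0.007,0.003,0.22,60],
  [0,0,0,-0.007,0.003,0.22,50],
  [0,0,0,-0.007,0.003,0.22,50],
  [0,0,0,-0.007,0.003,0.22,50],
  [0,0,0,-0.007,0.003,0.22,50],
])

```text
t: 12.35
ee_pos: [592.8, -90.2, 58.6]
orientation: [1.512, 2.753, 0.0]
ft_force: [-2.7, 0.9, 6.2]
width: 59.7
grasp_force: 30.0
```

Emit:
servo_tool([
  [0,0,0,0,0,-0.02,50],
  [0,0,0,0,0,-0.08,50],
  [0,0,0,0,0,-0.3,50],
  [0,0,0,0,0,-0.55,50],
  [0,0,0,0,0,-0.75,50],
  [0,0,0,0,0,-0.75,50],
  [0,0,0,0,0,-0.75,50],
])

```text
t: 13.22
ee_pos: [591.4, -89.9, 206.6]
orientation: [-1.511, -2.752, 0.001]
ft_force: [-0.2, -0.0, -3.9]
width: 59.7
grasp_force: 30.0
```

Run:
```python
from h import *
o=ctrl.get_obs();print(pose()[0],yaw(),o['width'],o['grasp_force'],o['ft_force'],np.round(o['moment'],2))
p,d,c=grab('scene');P=cloud(d,c);print('white scene',top(P,47,(500,680,-180,-10)))
p,d,c=grab('side');P=cloud(d,c);print('white side',top(P,47,(500,680,-180,-10)))
print(row([541,98.5,203],0),row([492.2,286.9,203],-5.8))
```

```text
[591.4197846  -89.88636759 206.60783894] 32.456702111803295 59.681273635215305 29.964275658130646 [-0.19387706 -0.0085124  -3.92952344] [-0.02  0.01  0.01]
white scene (47.2, (array([587.5, -81.9]), 115.5, 64.5, -63.7), (array([588.3, -80.9]), array([111.9,  60.4]), -63.7), 425)
white side (48.3, (array([586.7, -85.4]), 116.0, 63.2, -62.6), (array([586.6, -86. ]), array([112.4,  60. ]), -62.6), 790)
[-0.002, -0.001, 0.378, 0.929, 0.294, 0.015] [-0.002, -0.001, 0.445, 1.855, 0.594, 0.016]
```

Orange is held. I'll measure it in the tool frame through the wrist camera, using the end edge and the sides.

```bash
cat >> h.py <<'E'
def held(f=None,zr=(-60,10)):
    "held case's top points in the tool frame: x-end edge, side edges, height above TCP, yaw"
    p0,R0=pose();p,d,c=grab('wrist',f);T=R0.inv().apply((cloud(d,c)-p0).reshape(-1,3)).reshape(384,512,3)
    with np.errstate(invalid='ignore'): g=(T[...,2]>zr[0])&(T[...,2]<zr[1])&(np.abs(T[...,1])<45)&(T[...,0]>18)&(T[...,0]<75)
    X=T[g];z=np.median(X[:,2]);X=X[np.abs(X[:,2]-z)<4]
    c_=X[np.abs(X[:,1])<20];b=np.arange(-20,21,5);e=[c_[(c_[:,1]>=l)&(c_[:,1]<l+5),0].max() for l in b[:-1]]
    k=np.polyfit(b[:-1]+2.5,e,1)
    bx=np.arange(20,26,2);lo=[X[(X[:,0]>=l)&(X[:,0]<l+2),1].min() for l in bx];hi=[X[(X[:,0]>=l)&(X[:,0]<l+2),1].max() for l in bx]
    return dict(n=len(X),z=round(float(z),1),end=np.round(e,1),x_end=round(float(k[1]),1),tilt_deg=round(float(-np.degrees(k[0])),2),lo=np.round(lo,1),hi=np.round(hi,1))
E
python3 - <<'E'
from h import *
print(held('w5.png'))
E
```

```text
{'n': 10423, 'z': -24.2, 'end': array([60.1, 59.9, 60. , 60. , 59.9, 60. , 59.8, 59.8]), 'x_end': 59.9, 'tilt_deg': 0.28, 'lo': array([-29.6, -29.3, -30.1]), 'hi': array([30. , 29.9, 29.9])}
```

View pics/w5.png

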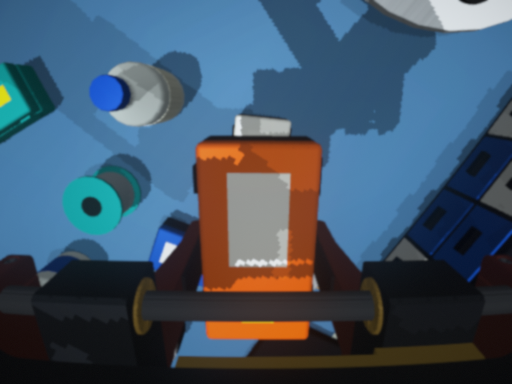

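Picture: orange is held straight (lid 197–320 px wide), end edge at tool x=59.9, so its centre is at +2.9. White shows beneath at (262,125). Carry it to the column.

Emit:
servo_tool([
  [0,0,0.1,0.2,0.07,0,50],
  [0,0,0.2,0.45,0.15,0,50],
  [0,0,0.3,0.7,0.22,0,50],
  [0,0,0.4,0.95,0.3,0,50],
  [0,0,0.44,0.99,0.31,0,50],
])

```text
t: 14.0
ee_pos: [536.7, 113.0, 206.2]
orientation: [-2.321, -2.114, 0.003]
ft_force: [0.1, 0.5, -3.1]
width: 59.9
grasp_force: 30.0
```

Run:
```python
from h import *
print(pose()[0],yaw(),row([491.9,284,180],-5.7))
```

```text
[536.71563689 112.95411317 206.24493296] -5.337588345664051 [-0.002, 0.0, 0.004, 0.831, -0.302, 0.132]
```

Emit:
servo_tool([
  [0,0,0,0.25,-0.1,0,50],
  [0,0,0,0.5,-0.2,0,50],
  [0,0,0.004,0.75,-0.28,0.02,50],
  [0,0,0.004,0.83,-0.302,0.13,50],
  [0,0,0.004,0.83,-0.302,0.26,50],
  [0,0,0.004,0.83,-0.302,0.38,50],
  [0,0,0.004,0.83,-0.302,0.38,50],
  [0,0,0.004,0.83,-0.302,0.38,50],
])

```text
t: 15.0
ee_pos: [494.0, 281.2, 131.7]
orientation: [-2.329, -2.108, 0.001]
ft_force: [0.1, -0.8, -3.3]
width: 59.8
grasp_force: 30.0
```

Run:
```python
from h import *
print(pose()[0],yaw(),row([491.9,284,95.6],-5.7),held())
```

```text
[494.01088514 281.22761603 131.71978907] -5.710096793123115 [-0.0, 0.0, -0.0, 0.013, -0.012, 0.181] {'n': 10421, 'z': -24.2, 'end': array([60. , 60. , 60. , 59.9, 60. , 59.8, 59.8, 59.8]), 'x_end': 59.9, 'tilt_deg': 0.37, 'lo': array([-29.5, -29.3, -30.1]), 'hi': array([30.1, 29.8, 29.8])}
```

Emit:
servo_tool([
  [0,0,-0.004,0.013,-0.012,0.06,50],
  [0,0,-0.004,0.013,-0.012,0.12,50],
  [0,0,-0.004,0.013,-0.012,0.155,50],
  [0,0,-0.004,0.013,-0.012,0.165,50],
  [0,0,-0.004,0.013,-0.012,0.165,50],
  [0,0,-0.004,0.013,-0.012,0.165,50],
])

```text
t: 15.8
ee_pos: [492.0, 284.1, 99.0]
orientation: [2.323, 2.115, 0.001]
ft_force: [-0.2, -0.1, -3.7]
width: 59.8
grasp_force: 30.0
```

Run:
```python
from h import *
o=ctrl.get_obs();print(pose()[0],yaw(),row([491.9,284,95.6],-5.5),o['ft_force'])
```

```text
[491.95904916 284.1390783   98.9584706 ] -5.3640503498244945 [0.0, -0.0, 0.002, -0.001, -0.0, 0.017] [-0.17895186 -0.14767956 -3.69413597]
```

Emit:
servo_tool([
  [0,0,0,0,0,0.006,50],
  [0,0,0,0,0,0.011,50],
  [0,0,0,0,0,0.016,50],
  [0,0,0,0,0,0.018,50],
  [0,0,0,0,0,0.018,50],
])

```text
t: 16.42
ee_pos: [491.7, 284.1, 95.6]
orientation: [2.323, 2.115, 0.0]
ft_force: [-2.9, -1.0, 5.2]
width: 60.0
grasp_force: 30.0
```

Contact felt (5 N). Release and retreat.

Emit:
servo_tool([
  [0,0,0,0,0,0.017,62],
  [0,0,0,0,0,0.015,66],
  [0,0,0,0,0,0.015,75],
  [0,0,0,0,0,0.015,86],
  [0,0,0,0,0,0.015,86],
  [0,0,0,0,0,-0.15,86],
  [0,0,0,0,0,-0.45,86],
  [0,0,0,-0.3,0,-0.7,86],
  [0,0,0,-0.3,0,-0.7,86],
  [0,0,0,-0.3,0,-0.7,86],
])

```text
t: 17.68
ee_pos: [486.3, 223.9, 235.4]
orientation: [2.324, 2.113, 0.002]
ft_force: [0.8, -0.5, 0.5]
width: 85.9
grasp_force: 0.0
```

Run:
```python
from h import *
print(pose()[0],yaw())
p,d,c=grab('wrist','w6.png');np.savez('w6.npz',p=p,d=d,R=c['R'],t=c['t'])
P=cloud(d,c);print(top(P,119.8,(430,550,210,370)))
print(row([620,-143,232],27))
```

```text
[486.27567773 223.94447913 235.3545919 ] -5.4484641920739785
(119.8, (array([490.7, 286.8]), 114.4, 63.0, 84.2), (array([491.8, 287.4]), array([110.4,  59.2]), 84.2), 8265)
[-0.0, -0.0, -0.377, -1.765, 0.841, 0.012]
```

View pics/w6.png

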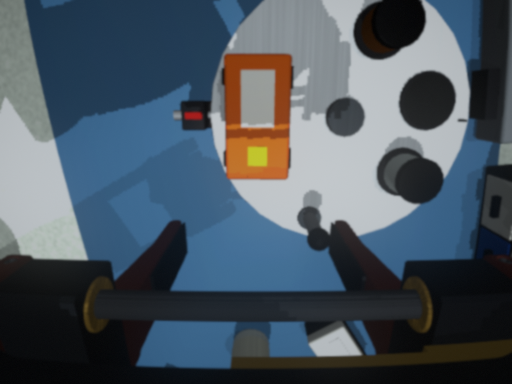

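Orange sits squarely on the column ((491.8,287.4), 84.2°, z 119.8). Now white.

Emit:
servo_tool([
  [0,0,-0.1,-0.25,0.1,0,86],
  [0,0,-0.2,-0.5,0.2,0,86],
  [0,0,-0.3,-0.75,0.3,0,86],
  [0,0,-0.377,-1.0,0.4,0,86],
])

```text
t: 18.23
ee_pos: [547.1, 17.1, 233.0]
orientation: [-1.632, -2.681, 0.002]
ft_force: [-0.3, 0.0, 0.3]
width: 86.3
grasp_force: 0.0
```

Run:
```python
from h import *
print(row([614,-137,225],27))
```

```text
[-0.002, -0.001, 0.004, -0.838, -0.056, 0.039]
```

Emit:
servo_tool([
  [0,0,0,-0.3,-0.02,0,86],
  [0,0,0,-0.6,-0.04,0,86],
  [0,0,0,-0.84,-0.056,0.04,86],
  [0,0,0,-0.84,-0.056,0.04,86],
  [0,0,0,-0.84,-0.056,0.04,86],
])

```text
t: 18.85
ee_pos: [612.9, -135.9, 225.1]
orientation: [-1.639, -2.677, 0.001]
ft_force: [0.5, 0.1, 0.8]
width: 86.0
grasp_force: 0.0
```

Run:
```python
from h import *
print(pose()[0],yaw())
p,d,c=grab('wrist')
P=cloud(d,c);r=top(P,47,(500,680,-180,-10));print('white',r)
(x,y),L,a=r[2];print('blue',top(P,39,(500,680,-320,-160)),row([x,y,15],a+90))
```

```text
[ 612.89087329 -135.85199221  225.09490729] 27.050139295297033
white (46.8, (array([587.5, -85.4]), 113.7, 60.8, -63.3), (array([587.2, -85. ]), array([110.3,  58.7]), -63.3), 5412)
blue (39.0, (array([ 586., -229.]), 113.7, 60.3, 10.3), (array([ 586. , -228.5]), array([110.7,  58.3]), 10.3), 3589) [-0.001, -0.001, 0.005, 0.281, 0.002, 1.054]
```

Emit:
servo_tool([
  [0,0,0.005,0.28,0.002,0,86],
  [0,0,0.005,0.28,0.002,0.25,86],
  [0,0,0.005,0.28,0.002,0.5,86],
  [0,0,0.005,0.28,0.002,0.75,86],
  [0,0,0.005,0.28,0.002,0.8,86],
  [0,0,0.005,0.28,0.002,0.8,86],
])

```text
t: 19.65
ee_pos: [588.5, -86.1, 67.5]
orientation: [-1.649, -2.674, 0.0]
ft_force: [0.5, -0.5, 0.3]
width: 85.6
grasp_force: 0.0
```

Run:
```python
from h import *
print(pose()[0],row([587.3,-85.2,17],26.7))
```

```text
[588.5222265  -86.12344864  67.49103386] [-0.0, -0.0, -0.0, 0.007, -0.003, 0.252]
```

Emit:
servo_tool([
  [0,0,0,0.007,-0.003,0.1,86],
  [0,0,0,0.007,-0.003,0.2,86],
  [0,0,0,0.007,-0.003,0.25,86],
  [0,0,0,0.007,-0.003,0.25,75],
  [0,0,0,0.007,-0.003,0.25,65],
  [0,0,0,0.007,-0.003,0.25,50],
  [0,0,0,0.007,-0.003,0.25,50],
  [0,0,0,0.007,-0.003,0.25,50],
  [0,0,0,0.007,-0.003,0.25,50],
])

```text
t: 20.78
ee_pos: [587.7, -86.1, 17.7]
orientation: [1.65, 2.672, 0.001]
ft_force: [-0.7, 0.7, 6.7]
width: 59.9
grasp_force: 30.0
```

Emit:
servo_tool([
  [0,0,0,0,0,-0.02,50],
  [0,0,0,0,0,-0.08,50],
  [0,0,0,0,0,-0.3,50],
  [0,0,0,0,0,-0.6,50],
  [0,0,0,0,0,-0.9,50],
  [0,0,0,0,0,-0.98,50],
  [0,0,0,0,0,-0.98,50],
  [0,0,0,0,0,-0.98,50],
])

```text
t: 21.78
ee_pos: [585.6, -85.7, 210.8]
orientation: [-1.649, -2.67, 0.002]
ft_force: [-0.5, -0.4, -3.3]
width: 60.2
grasp_force: 30.0
```

Run:
```python
from h import *
o=ctrl.get_obs();print(pose()[0],yaw(),o['width'],o['grasp_force'],o['ft_force'],held())
print(row([540,100,215],-5.7))
```

```text
[585.64354437 -85.71784316 210.75656029] 26.612603385774555 60.249807704232175 29.995051324367523 [-0.48800858 -0.36559717 -3.26808668] {'n': 10671, 'z': -29.2, 'end': array([58.3, 58.6, 58.4, 58.5, 58.4, 58.4, 58.4, 58.3]), 'x_end': 58.4, 'tilt_deg': 0.11, 'lo': array([-29.5, -30.1, -30.1]), 'hi': array([29.6, 30.1, 30. ])}
[-0.003, -0.001, 0.376, 0.933, 0.212, -0.021]
```

Emit:
servo_tool([
  [0,0,0.1,0.2,0.05,0,50],
  [0,0,0.2,0.45,0.1,0,50],
  [0,0,0.3,0.7,0.16,-0.02,50],
  [0,0,0.376,0.93,0.21,-0.02,50],
  [0,0,0.376,0.93,0.21,-0.02,50],
])

```text
t: 22.45
ee_pos: [539.6, 101.5, 215.1]
orientation: [-2.324, -2.111, 0.005]
ft_force: [0.9, 0.0, -2.4]
width: 59.9
grasp_force: 30.0
```

Run:
```python
from h import *
print(pose()[0],yaw(),row([491.9,285.5,175],-5.7))
```

```text
[539.60784047 101.49544172 215.14163149] -5.507526704503596 [-0.003, 0.0, 0.002, 0.893, -0.325, 0.201]
```

Emit:
servo_tool([
  [0,0,0,0.25,-0.1,0,50],
  [0,0,0,0.5,-0.2,0,50],
  [0,0,0.002,0.75,-0.28,0.0,50],
  [0,0,0.002,0.893,-0.325,0.05,50],
  [0,0,0.002,0.893,-0.325,0.15,50],
  [0,0,0.002,0.893,-0.325,0.28,50],
  [0,0,0.002,0.893,-0.325,0.28,50],
  [0,0,0.002,0.893,-0.325,0.28,50],
])

```text
t: 23.45
ee_pos: [495.0, 282.8, 161.0]
orientation: [-2.333, -2.104, 0.001]
ft_force: [-0.3, 0.5, -2.2]
width: 59.6
grasp_force: 30.0
```

Run:
```python
from h import *
print(pose()[0],yaw(),row([491.9,285.5,138.6],-5.7),held())
```

```text
[494.97130959 282.75457409 161.00124456] -5.890933116214258 [-0.0, 0.0, -0.002, 0.012, -0.017, 0.112] {'n': 10678, 'z': -29.1, 'end': array([58.4, 58.6, 58.4, 58.5, 58.5, 58.3, 58.3, 58.4]), 'x_end': 58.4, 'tilt_deg': 0.2, 'lo': array([-29.7, -30.2, -30.2]), 'hi': array([29.4, 30. , 29.9])}
```

Emit:
servo_tool([
  [0,0,-0.002,0.012,-0.017,0.03,50],
  [0,0,-0.002,0.012,-0.017,0.06,50],
  [0,0,-0.002,0.012,-0.017,0.09,50],
  [0,0,-0.002,0.012,-0.017,0.097,50],
  [0,0,-0.002,0.012,-0.017,0.097,50],
  [0,0,-0.002,0.012,-0.017,0.097,50],
])

```text
t: 24.25
ee_pos: [491.5, 286.1, 141.8]
orientation: [2.329, 2.108, 0.0]
ft_force: [0.2, -0.1, -3.4]
width: 60.0
grasp_force: 30.0
```

Run:
```python
from h import *
o=ctrl.get_obs();print(pose()[0],yaw(),row([491.9,285.5,138.6],-5.6),o['ft_force'])
```

```text
[491.52859151 286.09185605 141.81740237] -5.7036398160276836 [0.0, -0.0, -0.001, -0.003, 0.002, 0.016] [ 0.22812084 -0.11899349 -3.36045496]
```

Emit:
servo_tool([
  [0,0,0,-0.003,0.002,0.005,50],
  [0,0,0,-0.003,0.002,0.01,50],
  [0,0,0,-0.003,0.002,0.014,50],
  [0,0,0,-0.003,0.002,0.017,50],
  [0,0,0,-0.003,0.002,0.017,50],
])

```text
t: 24.88
ee_pos: [491.7, 285.4, 138.6]
orientation: [2.329, 2.108, 0.0]
ft_force: [-2.4, -0.9, 3.6]
width: 60.0
grasp_force: 30.0
```

Emit:
servo_tool([
  [0,0,0,0,0,0.016,62],
  [0,0,0,0,0,0.015,66],
  [0,0,0,0,0,0.015,75],
  [0,0,0,0,0,0.015,86],
  [0,0,0,0,0,0.015,86],
  [0,0,0,0,0,-0.15,86],
  [0,0,0,0,0,-0.45,86],
  [0,0,0,-0.3,0,-0.7,86],
  [0,0,0,-0.3,0,-0.7,86],
  [0,0,0,-0.3,0,-0.7,86],
])

```text
t: 26.12
ee_pos: [485.9, 225.4, 278.5]
orientation: [2.331, 2.106, 0.002]
ft_force: [0.5, -0.7, -0.1]
width: 86.4
grasp_force: 0.0
```

Run:
```python
from h import *
print(pose()[0],yaw())
p,d,c=grab('wrist')
P=cloud(d,c);print(top(P,168,(430,550,210,370)))
print(row([560,30,250],-40))
```

```text
[485.89187643 225.37551574 278.53509378] -5.787650914655724
(167.8, (array([491.7, 287. ]), 113.4, 60.7, 83.9), (array([492. , 287.1]), array([110.6,  58.5]), 83.9), 8468)
[-0.0, 0.0, 0.398, -0.936, 0.469, 0.137]
```

White is square on the stack ((492.0,287.1), 83.9°, z 167.8). Now blue, measured twice at (586,-228.7), 10.3°.

Emit:
servo_tool([
  [0,0,0.1,-0.25,0.12,0,86],
  [0,0,0.2,-0.5,0.24,0,86],
  [0,0,0.3,-0.75,0.36,0.07,86],
  [0,0,0.398,-0.936,0.469,0.137,86],
])

```text
t: 26.68
ee_pos: [560.5, 29.1, 248.5]
orientation: [-2.848, -1.323, 0.004]
ft_force: [0.5, -0.4, 0.3]
width: 86.0
grasp_force: 0.0
```

Run:
```python
from h import *
print(row([586,-120,180],-79.7))
```

```text
[-0.001, 0.002, 0.46, -0.487, 0.579, 0.342]
```

Emit:
servo_tool([
  [0,0,0.115,-0.13,0.15,0.1,86],
  [0,0,0.23,-0.26,0.3,0.2,86],
  [0,0,0.345,-0.38,0.45,0.3,86],
  [0,0,0.46,-0.487,0.579,0.34,86],
])

```text
t: 27.18
ee_pos: [585.9, -119.0, 179.0]
orientation: [-3.127, -0.281, 0.008]
ft_force: [1.2, 0.5, -0.1]
width: 86.2
grasp_force: 0.0
```

Run:
```python
from h import *
print(row([586,-228.7,70],-79.7))
```

```text
[-0.002, 0.003, -0.001, -0.094, 0.541, 0.544]
```

Emit:
servo_tool([
  [0,0,0,-0.05,0.27,0,86],
  [0,0,0,-0.094,0.54,0.1,86],
  [0,0,0,-0.094,0.54,0.35,86],
  [0,0,0,-0.094,0.54,0.54,86],
  [0,0,0,-0.094,0.54,0.54,86],
  [0,0,0,-0.094,0.54,0.54,86],
])

```text
t: 27.92
ee_pos: [588.7, -228.0, 74.8]
orientation: [-3.128, -0.29, 0.0]
ft_force: [0.1, 0.1, 0.3]
width: 86.2
grasp_force: 0.0
```

Run:
```python
from h import *
print(pose()[0],yaw(),row([586,-228.7,14],-79.7))
```

```text
[ 588.72421548 -227.97453595   74.82777826] -79.39809126863123 [-0.0, 0.0, 0.004, -0.014, 0.001, 0.304]
```

Emit:
servo_tool([
  [0,0,0.004,-0.012,0.001,0.12,86],
  [0,0,0.004,-0.012,0.001,0.24,86],
  [0,0,0.004,-0.012,0.001,0.295,86],
  [0,0,0.004,-0.012,0.001,0.295,75],
  [0,0,0.004,-0.012,0.001,0.295,65],
  [0,0,0.004,-0.012,0.001,0.295,50],
  [0,0,0.004,-0.012,0.001,0.295,50],
  [0,0,0.004,-0.012,0.001,0.295,50],
  [0,0,0.004,-0.012,0.001,0.295,50],
])

```text
t: 29.05
ee_pos: [586.6, -229.4, 17.0]
orientation: [3.128, 0.28, 0.002]
ft_force: [-1.0, 0.7, 6.5]
width: 59.6
grasp_force: 30.0
```

Emit:
servo_tool([
  [0,0,0,0,0,-0.02,50],
  [0,0,0,0,0,-0.08,50],
  [0,0,0,0,0,-0.3,50],
  [0,0,0,0,0,-0.6,50],
  [0,0,0,0,0,-0.9,50],
  [0,0,0,0,0,-1.0,50],
  [0,0,0,0,0,-1.0,50],
  [0,0,0,0,0,-1.0,50],
])

```text
t: 30.05
ee_pos: [584.7, -228.7, 214.5]
orientation: [-3.128, -0.279, 0.004]
ft_force: [-0.5, 0.2, -4.9]
width: 59.7
grasp_force: 30.0
```

Run:
```python
from h import *
o=ctrl.get_obs();print(pose()[0],yaw(),o['width'],o['grasp_force'],o['ft_force'],held())
print(row([580,-60,250],-42))
```

```text
[ 584.7052499  -228.74003284  214.47673847] -79.78877427795551 59.65445118501454 29.99583899974823 [-0.54915897  0.17443859 -4.92080757] {'n': 9266, 'z': -21.6, 'end': array([56.7, 56.6, 56.8, 56.6, 56.9, 56.8, 56.8, 56.8]), 'x_end': 56.7, 'tilt_deg': -0.21, 'lo': array([-30.1, -29.9, -29.9]), 'hi': array([29.2, 29.7, 29.8])}
[-0.002, 0.001, -0.44, 0.126, -0.834, -0.179]
```

Emit:
servo_tool([
  [0,0,-0.11,0.03,-0.2,-0.05,50],
  [0,0,-0.22,0.06,-0.42,-0.1,50],
  [0,0,-0.33,0.1,-0.64,-0.15,50],
  [0,0,-0.44,0.126,-0.834,-0.18,50],
])

```text
t: 30.6
ee_pos: [580.3, -58.9, 250.5]
orientation: [-2.865, -1.286, 0.003]
ft_force: [0.2, -0.3, -4.3]
width: 59.6
grasp_force: 30.0
```

Run:
```python
from h import *
print(pose()[0],yaw(),row([540,110,250],-6))
```

```text
[580.26524814 -58.9239479  250.47529656] -41.6485737696901 [-0.002, 0.0, -0.415, 0.497, -0.712, 0.003]
```

Emit:
servo_tool([
  [0,0,-0.1,0.12,-0.18,0,50],
  [0,0,-0.2,0.25,-0.36,0,50],
  [0,0,-0.31,0.38,-0.54,0,50],
  [0,0,-0.415,0.497,-0.712,0,50],
  [0,0,-0.415,0.497,-0.712,0,50],
])

```text
t: 31.22
ee_pos: [540.1, 110.7, 250.1]
orientation: [-2.334, -2.099, 0.004]
ft_force: [0.1, -0.3, -4.0]
width: 59.9
grasp_force: 30.0
```

Run:
```python
from h import *
print(pose()[0],yaw(),row([492,287,210],-5.9))
```

```text
[540.05219006 110.73497987 250.13636947] -6.06197355461543 [-0.002, 0.0, -0.002, 0.851, -0.331, 0.201]
```

Emit:
servo_tool([
  [0,0,0,0.25,-0.1,0,50],
  [0,0,0,0.5,-0.2,0,50],
  [0,0,0,0.75,-0.29,0.0,50],
  [0,0,0,0.851,-0.331,0.05,50],
  [0,0,0,0.851,-0.331,0.12,50],
  [0,0,0,0.851,-0.331,0.19,50],
  [0,0,0,0.851,-0.331,0.19,50],
  [0,0,0,0.851,-0.331,0.19,50],
])

```text
t: 32.22
ee_pos: [495.0, 284.2, 213.9]
orientation: [2.342, 2.094, -0.0]
ft_force: [0.1, 0.4, -4.6]
width: 60.2
grasp_force: 30.0
```

Run:
```python
from h import *
print(pose()[0],yaw(),row([492,287.3,186.1],-5.9),held())
```

```text
[495.03265687 284.23149274 213.88343884] -6.387745016255473 [-0.0, 0.0, -0.006, 0.014, -0.017, 0.139] {'n': 9284, 'z': -21.8, 'end': array([56.7, 56.8, 56.7, 56.8, 56.7, 56.7, 56.8, 56.8]), 'x_end': 56.8, 'tilt_deg': -0.15, 'lo': array([-30.1, -29.9, -29.8]), 'hi': array([29.4, 29.9, 29.9])}
```

Emit:
servo_tool([
  [0,0,-0.006,0.013,-0.016,0.03,50],
  [0,0,-0.006,0.013,-0.016,0.07,50],
  [0,0,-0.006,0.013,-0.016,0.11,50],
  [0,0,-0.006,0.013,-0.016,0.123,50],
  [0,0,-0.006,0.013,-0.016,0.123,50],
  [0,0,-0.006,0.013,-0.016,0.123,50],
])

```text
t: 33.02
ee_pos: [491.8, 288.1, 189.4]
orientation: [2.331, 2.106, 0.001]
ft_force: [-0.5, 0.0, -5.0]
width: 59.6
grasp_force: 30.0
```

Run:
```python
from h import *
o=ctrl.get_obs();print(pose()[0],yaw(),row([492,287.3,186.1],-5.9),o['ft_force'])
```

```text
[491.81221718 288.08136487 189.44982975] -5.785775938260683 [0.0, -0.0, 0.001, -0.004, 0.001, 0.017] [-4.91614658e-01  1.08136004e-03 -4.99356144e+00]
```

Emit:
servo_tool([
  [0,0,0,-0.004,0.001,0.005,50],
  [0,0,0,-0.004,0.001,0.01,50],
  [0,0,0,-0.004,0.001,0.014,50],
  [0,0,0,-0.004,0.001,0.017,50],
  [0,0,0,-0.004,0.001,0.017,50],
])

```text
t: 33.65
ee_pos: [491.8, 287.2, 186.0]
orientation: [2.331, 2.106, 0.0]
ft_force: [-0.2, -0.5, -3.5]
width: 59.7
grasp_force: 30.0
```

Emit:
servo_tool([
  [0,0,0,0,0,0.002,50],
  [0,0,0,0,0,0.004,50],
  [0,0,0,0,0,0.004,50],
])

```text
t: 34.02
ee_pos: [491.8, 287.2, 185.9]
orientation: [2.331, 2.106, 0.001]
ft_force: [-2.7, -2.2, 6.1]
width: 59.7
grasp_force: 30.0
```

Contact. Release, retreat and inspect.

Emit:
servo_tool([
  [0,0,0,0,0,0.003,62],
  [0,0,0,0,0,0.002,66],
  [0,0,0,0,0,0.002,75],
  [0,0,0,0,0,0.002,86],
  [0,0,0,0,0,0.002,86],
  [0,0,0,0,0,-0.15,86],
  [0,0,0,0,0,-0.45,86],
  [0,0,0,-0.3,0,-0.7,86],
  [0,0,0,-0.3,0,-0.7,86],
  [0,0,0,-0.3,0,-0.7,86],
])

```text
t: 35.28
ee_pos: [485.8, 227.1, 325.3]
orientation: [2.332, 2.105, 0.002]
ft_force: [0.5, -0.4, -0.4]
width: 86.2
grasp_force: 0.0
```

Run:
```python
from h import *
print(pose()[0],yaw())
p,d,c=grab('wrist');P=cloud(d,c);print(top(P,208,(430,550,210,370)))
p,d,c=grab('scene','s9.png');p,d,c=grab('side')
a=cv2.imread('pics/s9.png');cv2.imwrite('pics/f.png',np.vstack([cv2.resize(a[150:340,180:440],(400,292)),cv2.resize(p[80:300,160:400,::-1],(400,305))]))
```

```text
[485.83604317 227.1172657  325.27852826] -5.875738310528236
(207.8, (array([491.8, 287. ]), 113.6, 60.9, 84.5), (array([491.7, 286.8]), array([110.1,  58.7]), 84.5), 8000)
```

View pics/f.png

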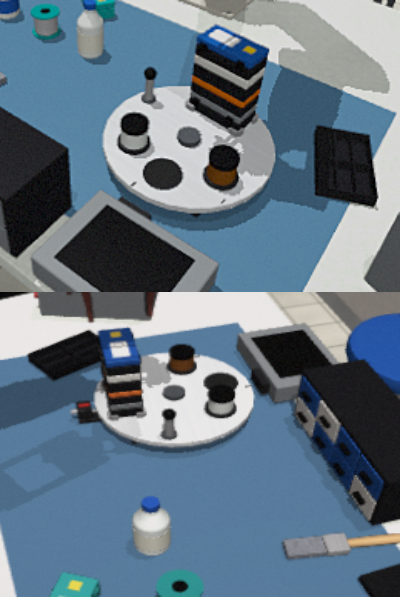

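The column stands square in both views: it is at (230,75) in the upper one and (122,370) in the lower. All tops are within 0.5 mm and 0.6° of each other, and the bystanders are in place.

```bash
python3 -c "
from workcell import ctrl
print(ctrl.close_job())"
```

```text
the job is handed in; nothing more can be done
None
```

The job is handed in at about 35 s: the started column is at the red mark, and the orange, white and blue cases are stacked on it with measured tops within about 0.5 mm and 0.6° of each other.

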